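Roll a centrifuge balance weight up its gutter and park it at the stop

TASK

Set the centrifuge balance weight with the blue bands ready: with closed fingertips behind it, push it slowly up its sloping gutter, over the crest and into the hollow against the dark stop at the top, so that it cannot roll back, then take the fingers away. Do not lift it, fling it or let it run away down the slope. Leave the weight with the orange bands resting at the foot of its gutter and the other things on the bench as they are.

Things in the scene. Friction and masses are not known exactly. Their poses are not given: they have to be found in the camera images.
- rack: low two-lane gutter rack fixed to the bench: white lanes on a grey base plate 250 x 166 x 5 mm. Origin: centre of the underside, on the bench; x uphill along the lanes, z up. Lanes at y = +42 and -42 mm, 56 mm wide inside; side walls 6 mm thick, 14 mm above the sloping floor. Frame mm: foot floor x -109, z 12; crest x 64, z 36; then a 6 mm step down to the level hollow, x 64 to 108, z 30
- slope: the rack's sloping lane floors (fixed part of it); origin at the crest edge midway between the lanes, x uphill along the floor (8 degrees up), z square to it: a weight on the floor has its centre at z = 25 mm. Floor 175 mm long from crest to foot lip; the lip is 5 mm thick and 7 mm above the floor. Slippery plastic, friction about 0.3
- stop_mid (a point): point between the lanes in the plane of the stop faces (rack x = 108 mm), at the height of the hollow floor (z = 30 mm). The dark stops are 8 mm thick, top at z = 63 mm. A parked weight has its centre at rack x = 80 to 83 mm, z = 55 mm, and then lies still by itself
- blue_weight: short aluminium roller, diameter 50 mm, length 52 mm, 0.2 to 0.37 kg, two blue bands and blue end discs; origin at its centre, y along its cylinder axis. Starts at rest against the foot lip of one lane (which one varies), rack frame x = -95, y = +42 or -42, z = 39 mm. Rolls freely; a few newtons push it up the slope
- orange_weight: short aluminium roller, diameter 50 mm, length 52 mm, 0.2 to 0.37 kg, two orange bands and orange end discs; origin at its centre, y along its cylinder axis. Starts at rest against the foot lip of one lane (which one varies), rack frame x = -95, y = +42 or -42, z = 39 mm. Rolls freely; a few newtons push it up the slope
- tape_roll: bystander: cream roll of tape lying flat, 104 mm across, 25 mm high; origin under its centre
- marker_1: bystander: white marker with blue cap lying down, 132 mm long, 14 mm thick; origin under its centre
- log_pad: bystander: paper pad 149 x 106 x 12 mm; origin under its centre
- bench_timer: bystander: white three-key timer 82 x 58 x 22 mm; origin under its centre
- scissors: bystander: scissors lying flat, 79 x 161 x 8 mm; origin under the centre
- tube_stripper: bystander: red-handled roller pliers lying flat, 58 x 156 x 13 mm; origin under the centre
- clip_box: bystander: clear open box of clips 56 x 81 x 30 mm; origin under its centre
Not all that is in view belongs to the job. Leave any brown look-alike of the blue_weight alone. There is more than one size of the orange_weight; the one meant has the size given above.

How it is judged:
By the outcome, as a careful person would: the job done as asked, in the order asked, and still so for the second after the job is handed in, with the robot touching nothing.
It also fails if it takes over 42 s, if anything falls off the work surface, if the arm or the gripper's body presses on something with over 40 N, if the wrist force passes 120 N, or if a joint passes its speed limit or range.

ROBOT

A 7-joint arm with a two-finger parallel gripper is mounted at the origin on a cart in front of the work surface, level with it; the furniture and walls round the work are solid. World frame = base frame: x ahead of the robot, y to its left, z up, the work surface at z = 0. Lengths are in m, angles in rad, forces in N, time in s.
With the tool pointing down it reaches from about 0.425 to 0.925 m from the base axis. Payload 6.8 kg.
Tool frame: the origin (TCP) lies at the very end of the fingers, on their centre line; the grasp point (between the pads) lies 19 mm behind it; z points along the fingers, y is the line along which they close (so a half turn about z gives the same grasp; the last joint's range is limited). The gripper opens to 85 mm and grips with 20 to 120 N. Pads are 22 mm wide; open, the fingers measure 114 mm over their backs; the gripper's body (76 mm by 85 mm) begins 54 mm behind the grasp point. The pads swing forward as they close: fully open they stand 13 mm farther back than shut.
Start: joints at [1.021, 0.477, 0.022, 1.555, -0.011, 1.109, -0.083], TCP at [0.289, -0.61, 0.231] pointing down, gripper open.
Joint ranges: [-2.96, 2.96], [-0.34, 2.1], [-1.41, 1.46], [0.24, 2.44], [-1.37, 4.51], [0.17, 1.92], [-2.96, 2.96]. Speed limits (rad/s): [2.39, 2.39, 3.14, 3.14, 3.14, 3.14, 3.14].

INTERFACE

Orientations are given as a unit quaternion [w, x, y, z].
In Python, from station import get_obs, read_camera, hand_in gives the robot as it stands.
- The arm moves only by the tool arm_command, never from a script. Its argument "commands" is one flat list of numbers, 7 for each row, row after row: the shift along the tool's x, y, z in m, then the turn, a rotation vector about the tool's x, y, z in degrees, then the opening, from 0 (shut) to 1 (fully open). In form: [tx, ty, tz, rx, ry, rz, fingers, tx, ty, tz, rx, ry, rz, fingers, ...]. A call has 1 to 8 rows; each row is the pose to reach, as a shift and turn from the pose commanded when the call began, along the tool's axes at that moment; what a row does not reach only later rows make up. A row lasts 1/10 s, in which the tool goes at most 50 mm and 8.59 degrees, less where a joint would pass 70% of its speed; a pose out of reach is approached as far as the arm can. A call with a gripper value outside its range is refused whole. The fingers move at their own pace and stop on an object; "force" is the grip in N (left out, the last holds). Time passes only in rows, so rows that repeat a pose let the fingers close. It gives the time, the measured TCP pose, the force, the opening and the grip force at its end, in the units of the state.
- get_obs(): the state, without advancing time (a new reading comes with each control period).
- read_camera(name): name is "scene" or "top"; returns a dict with "img" (400x640x3 uint8, red, green, blue), "camera_matrix" (3x3 intrinsics, pixels), "k1" (the pictures are not rectified: a ray, as slopes to the right and down, at radius r is drawn at 1 + k1 r^2 times it, then the intrinsics apply), "pose" (4x4, takes a point from camera to world coordinates). Camera axes: x right, y down, z forward; pixel columns grow to the right and rows downward; lengths in m; the calibration is good to about 2 mm. A picture is of the moment at which its call begins. There is no depth.
- hand_in(): hands the job in; it is judged then, once.
The state is a dict: "t": time; "q": joint angles; "joint_vel": joint speeds; "joint_torque": joint torques, N m; "eef_pos": TCP position; "tool_rot": TCP orientation; "contact_force": force on the tool from outside, world axes, zero at the start; "torque": the same for the moment, N m; "gripper_width": opening from 0.0 (shut) to 1.0 (fully open); "grasp_force": force on a finger pad.
Only numpy, scipy, OpenCV 4.12 (cv2) and the standard library are available. Lean on these libraries where they do the work, as an engineer would, in place of code of your own. Each camera call takes 0.05 s, during which the arm holds its last target. There are 200 camera calls.

## Working session

There is one attempt and no reset: what is moved stays moved. The work goes in short steps, Python scripts to look and compute and a tool call to move; the robot and the scene stay as the last step left them, time stands still between calls to the robot, and variables do not carry over. Pictures are saved under pics/ and viewed, at most 10 in all, crops included, and the job is handed in when it is done.

Besides the shell and the picture viewer there is one more tool, called in YAML: its name, and indented under it one key for each argument. arm_command: Moves the arm, as the interface text tells. Its arguments: {"type":"object","properties":{"commands":{"type":"array","items":{"type":"number"}},"force":{"type":"number"}},"required":["commands"]}

```bash
mkdir -p pics; cat > h.py <<'E'
import numpy as np, cv2
from station import get_obs, read_camera, hand_in
def snap(n,f):
    c=read_camera(n); cv2.imwrite(f,c['img'][:,:,::-1]); return c
def proj(c,P):
    T=np.linalg.inv(np.array(c['pose'])); p=(T[:3,:3]@np.atleast_2d(P).T).T+T[:3,3]
    s=p[:,:2]/p[:,2:]; s=s*(1+c['k1']*(s**2).sum(1,keepdims=True)); K=np.array(c['camera_matrix'])
    return s@K[:2,:2].T+K[:2,2]
def back(c,uv,z):
    K=np.array(c['camera_matrix']); d=(np.array(uv,float)-K[:2,2])/[K[0,0],K[1,1]]; s=d.copy()
    for _ in range(20): s=d/(1+c['k1']*(s@s))
    T=np.array(c['pose']); r=T[:3,:3]@[s[0],s[1],1]; return T[:3,3]+r*(z-T[2,3])/r[2]
E
python3 - <<'E'
from h import *
a=snap('scene','pics/s1.png');b=snap('top','pics/t1.png')
cv2.imwrite('pics/both.png',np.vstack([a['img'],b['img']])[:,:,::-1][:, :])
o=get_obs();print(o['t'],o['eef_pos'],o['tool_rot'])
for c in(a,b):print(np.round(c['pose'],3),c['camera_matrix'],c['k1'])
E
```

```text
0.1 [ 0.28835862 -0.60970711  0.23041132] [-8.03474660e-04  9.75696686e-01  2.19123869e-01 -2.47183390e-04]
[[ 0.641 -0.54   0.545 -0.299]
 [-0.767 -0.434  0.472 -0.756]
 [-0.019 -0.721 -0.693  1.171]
 [ 0.     0.     0.     1.   ]] [[494.50070411   0.         315.91976672]
 [  0.         494.50070411 195.44118577]
 [  0.           0.           1.        ]] -0.15877014035695275
[[-0.006 -0.995  0.098  0.447]
 [-1.     0.004 -0.015  0.025]
 [ 0.014 -0.098 -0.995  1.398]
 [ 0.     0.     0.     1.   ]] [[468.37467121   0.         317.5845923 ]
 [  0.         468.37467121 194.60810416]
 [  0.           0.           1.        ]] -0.027848557669309472
```

View pics/t1.png

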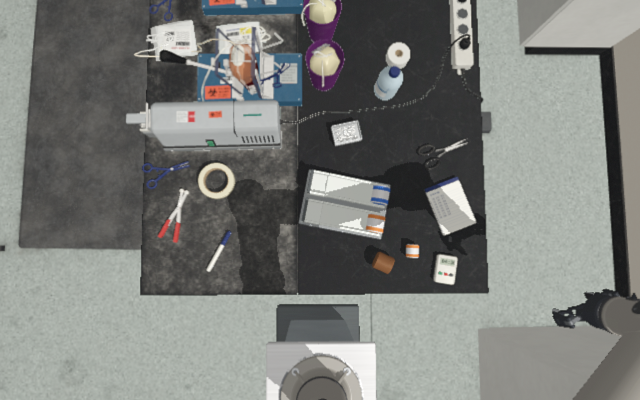

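View pics/s1.png

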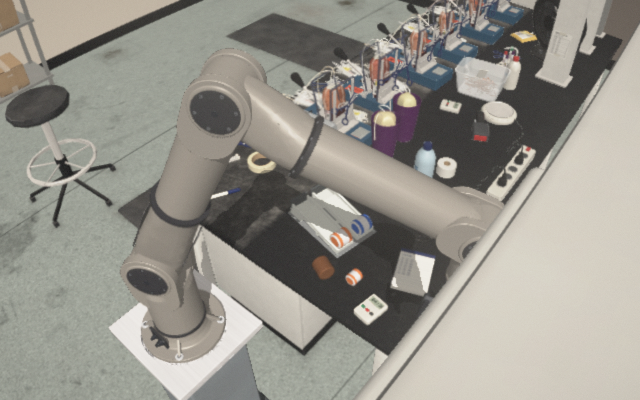

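The top view shows the rack at about (345,204). Its foot is on the right and uphill runs left (world +y).

Candidates in that view:
- Blue-banded weight: (380,193)
- Orange-banded weight: (375,222)
- Small orange look-alike: (412,250)
- Brown look-alike: (383,262)

I choose the one at (380,193) and will check it in a close crop.

```bash
python3 - <<'E'
from h import *
i=cv2.imread('pics/t1.png')[160:275,290:430]
cv2.imwrite('pics/c1.png',cv2.resize(i,None,fx=5,fy=5,interpolation=cv2.INTER_CUBIC))
E
```

```text
(no output)
```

View pics/c1.png

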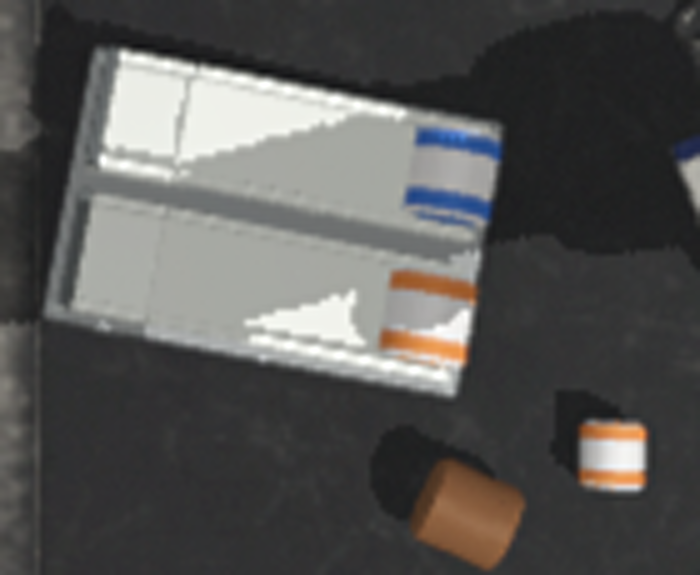

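```bash
cat >> h.py <<'E'
def R2(t): return np.array([[np.cos(t),-np.sin(t)],[np.sin(t),np.cos(t)]])
def r2w(p,P): P=np.atleast_2d(P); return np.c_[P[:,:2]@R2(p[2]).T+p[:2],P[:,2]]
E
python3 - <<'E'
from h import *
from scipy.optimize import least_squares
c=read_camera('top')
P=np.array([[125,83,3],[-125,83,3],[-125,-83,3],[-95,-42,39],[-95,42,39],[64,-14,36],[64,-70,36],[64,14,36],[64,70,36]])/1e3
uv=(np.array([[45,318],[457,397],[505,124],[454,173],[428,316],[178,175],[190,68],[162,208],[148,330]])+.5)/5+[290,160]-.5
f=lambda p:(proj(c,r2w(p,P))-uv).ravel()
for pr in range(1):
    s=least_squares(f,[.45,0,1.4],loss='soft_l1')
    print(s.x,np.round(s.fun.reshape(-1,2),1).tolist())
p=s.x
print('yawdeg',np.degrees(p[2]))
print('foot pts',r2w(p,np.array([[-95,-42,39],[-150,-42,39],[82,-42,55],[-95,42,39]])/1e3).round(4))
# independent: weight centers by colour
hsv=cv2.cvtColor(c['img'],cv2.COLOR_RGB2HSV)
m=cv2.inRange(hsv,(100,120,60),(130,255,255))[180:215,365:395]
v,u=np.nonzero(m);print(u.min()+365,u.max()+365,v.min()+180,v.max()+180)
print('per px mm', 1000*1.35/468)
E
```

```text
[ 0.55678598 -0.07667347  1.38008265] [[-0.3, -0.0], [-0.1, -0.3], [-0.2, -0.2], [-0.4, 0.3], [-0.1, -0.0], [-0.5, -0.7], [0.6, 2.1], [1.0, 2.1], [0.3, -3.4]]
yawdeg 79.07291095852135
foot pts [[ 0.58   -0.1779  0.039 ]
 [ 0.5696 -0.2319  0.039 ]
 [ 0.6136 -0.0041  0.055 ]
 [ 0.4975 -0.162   0.039 ]]
371 390 186 203
per px mm 2.8846153846153846
```

arm_command:
  commands: [0.01,-0.005,0,0,0,-1,0,0.04,-0.02,0,0,0,-5,0,0.08,-0.04,0,0,0,-10,0,0.12,-0.06,0,0,0,-16,0,0.16,-0.085,0,0,0,-22,0,0.2,-0.105,0,0,0,-28,0,0.24,-0.127,0,0,0,-34,0,0.27,-0.144,0,0,0,-40,0]

```text
t: 0.95
eef_pos: [0.4733, -0.3605, 0.2315]
tool_rot: [-0.0, 0.84, 0.543, 0.001]
contact_force: [0.2, -1.0, -0.0]
gripper_width: 0.002
grasp_force: 0.0
```

```bash
cat > g.py <<'E'
from h import *
from scipy.spatial.transform import Rotation as R
import sys
p=[0.5568,-0.0767,1.3801]
def goal(rx,ry,z):
    o=get_obs(); q=o['tool_rot']; A=R.from_quat(q,scalar_first=True)
    t=p[2]-np.pi/2; y=np.array([np.cos(t),np.sin(t),0]); zz=np.array([0,0,-1.]); x=np.cross(y,zz)
    B=R.from_matrix(np.c_[x,y,zz])
    g=r2w(p,[[rx,ry,z]])[0]
    e=R2(p[2]).T@(o['eef_pos'][:2]-p[:2])
    print('t',o['t'],'tcp rack',e.round(4),'z',o['eef_pos'][2].round(4),'F',np.round(o['contact_force'],1),'w',o['gripper_width'])
    print('shift',A.inv().apply(g-o['eef_pos']).round(4),'turn',np.degrees((A.inv()*B).as_rotvec()).round(2))
if __name__=='__main__': goal(*map(float,sys.argv[1:]))
E
python3 g.py -.155 -.042 .12
```

```text
t 0.95 tcp rack [-0.2945  0.0282] z 0.2315 F [ 0.2 -1.  -0. ] w 0.0024460829026914147
shift [0.1518 0.0362 0.1117] turn [  0.03  -0.06 -13.27]
```

arm_command:
  commands: [0.03,0.007,0.01,0,0,-3,0,0.07,0.017,0.03,0,0,-6,0,0.105,0.025,0.05,0,0,-9,0,0.135,0.032,0.075,0,0,-12,0,0.15,0.036,0.1,0,0,-13.3,0,0.152,0.036,0.11,0,0,-13.3,0,0.152,0.036,0.11,0,0,-13.3,0]

```text
t: 1.65
eef_pos: [0.5661, -0.2408, 0.1198]
tool_rot: [-0.001, 0.774, 0.634, -0.001]
contact_force: [0.1, 0.2, -0.9]
gripper_width: 0.001
grasp_force: 0.0
```

```bash
python3 - <<'E'
from g import *
goal(-.148,-.042,.034)
c=snap('top','pics/t2.png');i=c['img'][150:270,300:430,::-1]
cv2.imwrite('pics/c2.png',cv2.resize(i,None,fx=5,fy=5,interpolation=cv2.INTER_CUBIC))
E
```

```text
t 1.65 tcp rack [-0.1594 -0.0402] z 0.1198 F [ 0.1  0.2 -0.9] w 0.0011909577797021265
shift [0.0113 0.002  0.0858] turn [-0.2  -0.02 -0.42]
```

View pics/c2.png

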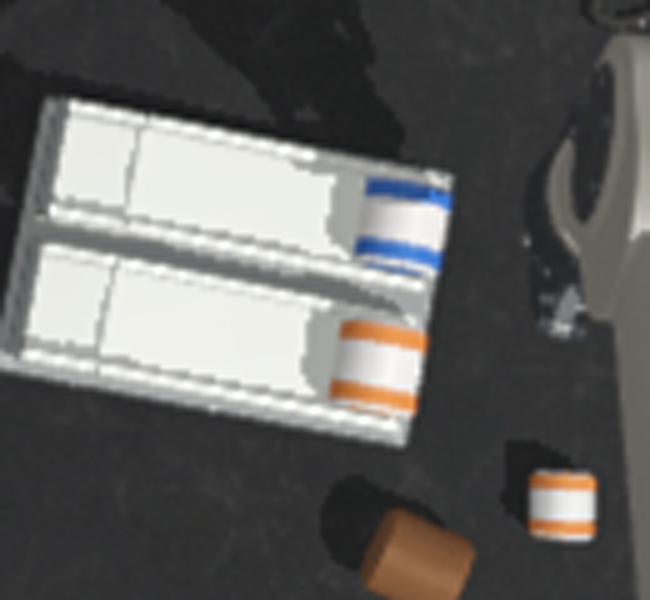

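The crop shows the weight with two blue bands at crop (403,225), in the far lane. The shut gripper is behind it at the foot side, near crop (560,220), and both weights are at their foot lips. Next I lower the fingers behind the blue weight.

arm_command:
  commands: [0.002,0.002,0.02,0,0,-0.4,0,0.004,0.002,0.05,0,0,-0.4,0,0.006,0.002,0.075,0,0,-0.4,0,0.007,0.002,0.086,0,0,-0.4,0,0.007,0.002,0.086,0,0,-0.4,0,0.007,0.002,0.086,0,0,-0.4,0]

```text
t: 2.3
eef_pos: [0.5714, -0.2361, 0.0368]
tool_rot: [0.001, 0.772, 0.636, 0.0]
contact_force: [0.1, 0.5, 0.5]
gripper_width: -0.001
grasp_force: 0.0
```

```bash
python3 g.py -.13 -.042 .034
```

```text
t 2.3 tcp rack [-0.1538 -0.0445] z 0.0368 F [0.1 0.5 0.5] w -0.001248280472558403
shift [ 0.0238 -0.0026  0.0028] turn [ 0.11  0.04 -0.13]
```

arm_command:
  commands: [0.003,-0.001,0.001,0,0,0,0,0.007,-0.002,0.002,0,0,0,0,0.011,-0.002,0.002,0,0,0,0,0.015,-0.002,0.002,0,0,0,0,0.018,-0.002,0.002,0,0,0,0,0.021,-0.002,0.002,0,0,0,0,0.024,-0.002,0.002,0,0,0,0,0.027,-0.002,0.001,0,0,0,0]

```text
t: 3.1
eef_pos: [0.5738, -0.2083, 0.0343]
tool_rot: [0.0, 0.772, 0.636, -0.0]
contact_force: [-0.9, -0.6, 0.7]
gripper_width: 0.004
grasp_force: 0.6
```

```bash
python3 g.py 0 -.042 .052
```

```text
t 3.1 tcp rack [-0.126  -0.0416] z 0.0343 F [-0.9 -0.6  0.7] w 0.004446114832667549
shift [ 0.126   0.0002 -0.0178] turn [-0.01  0.03 -0.08]
```

arm_command:
  commands: [0.003,0,-0.0004,0,0,0,0,0.006,0,-0.0008,0,0,0,0,0.009,0,-0.0012,0,0,0,0,0.012,0,-0.0017,0,0,0,0,0.015,0,-0.0021,0,0,0,0,0.018,0,-0.0025,0,0,0,0,0.021,0,-0.003,0,0,0,0,0.024,0,-0.0034,0,0,0,0]

```text
t: 3.9
eef_pos: [0.5785, -0.1844, 0.0377]
tool_rot: [-0.0, 0.772, 0.636, -0.0]
contact_force: [0.1, -1.1, 0.8]
gripper_width: 0.001
grasp_force: 0.5
```

```bash
cat > w.py <<'E'
from g import *
goal(.043,-.042,.052)
c=read_camera('top')
hsv=cv2.cvtColor(c['img'],cv2.COLOR_RGB2HSV)
m=cv2.inRange(hsv,(100,120,60),(130,255,255))[165:215,298:397]
v,u=np.nonzero(m); k=m.sum()//255
uv=[(u.min()+u.max())/2+298,(v.min()+v.max())/2+165]
e=np.array([0,0,0.])
for z in(.039,.047,.055): print('z',z,(R2(p[2]).T@(back(c,uv,z)[:2]-p[:2])).round(4),end=' ')
print('px',u.min()+298,u.max()+298,v.min()+165,v.max()+165,k)
E
python3 w.py
```

```text
t 3.9 tcp rack [-0.1016 -0.0417] z 0.0377 F [ 0.1 -1.1  0.8] w 0.0014376276253988474
shift [ 0.1446  0.0002 -0.0143] turn [-0.    0.   -0.06]
z 0.039 [-0.0654 -0.0409] z 0.047 [-0.0646 -0.0399] z 0.055 [-0.0637 -0.0389] px 363 377 184 202 80
```

arm_command:
  commands: [0.003,0,-0.0004,0,0,0,0,0.006,0,-0.0008,0,0,0,0,0.009,0,-0.0012,0,0,0,0,0.012,0,-0.0017,0,0,0,0,0.015,0,-0.0021,0,0,0,0,0.018,0,-0.0025,0,0,0,0,0.021,0,-0.003,0,0,0,0,0.024,0,-0.0034,0,0,0,0]

```text
t: 4.75
eef_pos: [0.583, -0.1608, 0.0411]
tool_rot: [0.0, 0.772, 0.636, -0.0]
contact_force: [0.2, -2.0, 0.4]
gripper_width: -0.0
grasp_force: 0.5
```

arm_command:
  commands: [0.003,0,-0.0004,0,0,0,0,0.006,0,-0.0008,0,0,0,0,0.009,0,-0.0012,0,0,0,0,0.012,0,-0.0017,0,0,0,0,0.015,0,-0.0021,0,0,0,0,0.018,0,-0.0025,0,0,0,0,0.021,0,-0.003,0,0,0,0,0.024,0,-0.0034,0,0,0,0]

```text
t: 5.55
eef_pos: [0.5877, -0.1372, 0.0446]
tool_rot: [0.0, 0.772, 0.636, 0.0]
contact_force: [-0.4, -2.2, 1.7]
gripper_width: 0.001
grasp_force: 0.5
```

```bash
python3 w.py
```

```text
t 5.55 tcp rack [-0.0536 -0.0418] z 0.0446 F [-0.4 -2.2  1.7] w 0.0011923840019151337
shift [ 0.0966  0.0001 -0.0074] turn [ 0.   -0.   -0.06]
z 0.039 [-0.0176 -0.0424] z 0.047 [-0.017  -0.0414] z 0.055 [-0.0165 -0.0404] px 346 362 181 198 79
```

arm_command:
  commands: [0.003,0,-0.0002,0,0,0,0,0.006,0,-0.0004,0,0,0,0,0.009,0,-0.0006,0,0,0,0,0.012,0,-0.0008,0,0,0,0,0.015,0,-0.001,0,0,0,0,0.018,0,-0.0012,0,0,0,0,0.021,0,-0.0014,0,0,0,0,0.024,0,-0.0016,0,0,0,0]

```text
t: 6.4
eef_pos: [0.5922, -0.1137, 0.0462]
tool_rot: [0.0, 0.772, 0.636, 0.0]
contact_force: [0.4, -1.3, 0.7]
gripper_width: 0.003
grasp_force: 0.5
```

arm_command:
  commands: [0.003,0,-0.0002,0,0,0,0,0.006,0,-0.0004,0,0,0,0,0.009,0,-0.0006,0,0,0,0,0.012,0,-0.0008,0,0,0,0,0.015,0,-0.001,0,0,0,0,0.018,0,-0.0012,0,0,0,0,0.021,0,-0.0014,0,0,0,0,0.024,0,-0.0016,0,0,0,0]

```text
t: 7.2
eef_pos: [0.5967, -0.0901, 0.0477]
tool_rot: [-0.0, 0.772, 0.636, -0.0]
contact_force: [-0.0, -1.0, 0.8]
gripper_width: 0.003
grasp_force: 0.5
```

arm_command:
  commands: [0.003,0,-0.0002,0,0,0,0,0.006,0,-0.0004,0,0,0,0,0.009,0,-0.0006,0,0,0,0,0.012,0,-0.0008,0,0,0,0,0.015,0,-0.001,0,0,0,0,0.018,0,-0.0012,0,0,0,0,0.021,0,-0.0014,0,0,0,0]

```text
t: 7.9
eef_pos: [0.6008, -0.0695, 0.0491]
tool_rot: [0.0, 0.772, 0.636, 0.0]
contact_force: [0.1, -0.8, 0.9]
gripper_width: 0.004
grasp_force: 0.5
```

```bash
python3 w.py
```

```text
t 7.9 tcp rack [ 0.0154 -0.0418] z 0.0491 F [ 0.1 -0.8  0.9] w 0.0037708553002572007
shift [ 0.0276  0.0001 -0.0029] turn [ 0.   -0.   -0.06]
z 0.039 [ 0.0557 -0.045 ] z 0.047 [ 0.0559 -0.0439] z 0.055 [ 0.056  -0.0429] px 323 336 176 192 59
```

arm_command:
  commands: [0.002,0,0,0,0,0,0,0.004,0,0,0,0,0,0,0.006,0,0,0,0,0,0,0.008,0,0,0,0,0,0,0.01,0,0,0,0,0,0,0.012,0,0,0,0,0,0,0.014,0,0,0,0,0,0,0.016,0,0,0,0,0,0]

```text
t: 8.75
eef_pos: [0.6039, -0.0536, 0.0491]
tool_rot: [-0.0, 0.772, 0.636, 0.0]
contact_force: [0.2, -0.0, 0.6]
gripper_width: 0.005
grasp_force: 0.0
```

arm_command:
  commands: [0.002,0,0,0,0,0,0,0.004,0,0,0,0,0,0,0.006,0,0,0,0,0,0,0.008,0,0,0,0,0,0,0.01,0,0,0,0,0,0,0.01,0,0,0,0,0,0]

```text
t: 9.35
eef_pos: [0.6058, -0.0437, 0.0491]
tool_rot: [-0.0, 0.771, 0.636, 0.0]
contact_force: [0.0, 0.3, 0.4]
gripper_width: -0.001
grasp_force: 0.0
```

```bash
python3 w.py
```

```text
t 9.35 tcp rack [ 0.0416 -0.0419] z 0.0491 F [0.  0.3 0.4] w -0.0012274121600415245
shift [ 0.0014  0.0001 -0.0029] turn [ 0.01 -0.02 -0.04]
z 0.039 [ 0.0899 -0.0445] z 0.047 [ 0.0898 -0.0435] z 0.055 [ 0.0897 -0.0425] px 311 325 174 190 62
```

The force is zero and the weight is past the crest. I back off downhill, then lift clear.

arm_command:
  commands: [-0.004,0,0,0,0,0,0,-0.012,0,0,0,0,0,0,-0.022,0,-0.005,0,0,0,0,-0.032,0,-0.02,0,0,0,0,-0.045,0,-0.05,0,0,0,0,-0.065,0,-0.085,0,0,0,0,-0.09,0,-0.12,0,0,0,0,-0.12,0,-0.15,0,0,0,0]

```text
t: 10.2
eef_pos: [0.5829, -0.1631, 0.2026]
tool_rot: [0.001, 0.771, 0.636, 0.001]
contact_force: [0.8, -1.2, -0.5]
gripper_width: -0.001
grasp_force: 0.0
```

arm_command:
  commands: [-0.03,0,-0.02,0,0,0,0,-0.07,0,-0.03,0,0,0,0,-0.11,0,-0.03,0,0,0,0,-0.14,0,-0.03,0,0,0,0,-0.15,0,-0.03,0,0,0,0,-0.15,0,-0.03,0,0,0,0]

```text
t: 10.8
eef_pos: [0.5531, -0.3117, 0.2299]
tool_rot: [0.0, 0.773, 0.635, -0.0]
contact_force: [0.1, 0.5, -0.7]
gripper_width: -0.003
grasp_force: 0.0
```

```bash
python3 w.py; python3 - <<'E'
from h import *
c=snap('top','pics/t3.png');s=read_camera('scene')
i=c['img'][150:270,300:420,::-1];j=s['img'][170:290,280:400,::-1]
cv2.imwrite('pics/c3.png',cv2.resize(np.hstack([i,j]),None,fx=3.3,fy=3.3,interpolation=cv2.INTER_CUBIC))
E
```

```text
t 10.8 tcp rack [-0.2314 -0.0409] z 0.2299 F [ 0.1  0.5 -0.7] w -0.0028505919097051385
shift [ 0.2746 -0.0004  0.1777] turn [ 0.04  0.04 -0.29]
z 0.039 [ 0.0841 -0.0456] z 0.047 [ 0.0841 -0.0446] z 0.055 [ 0.084  -0.0436] px 311 329 174 190 87
```

View pics/c3.png

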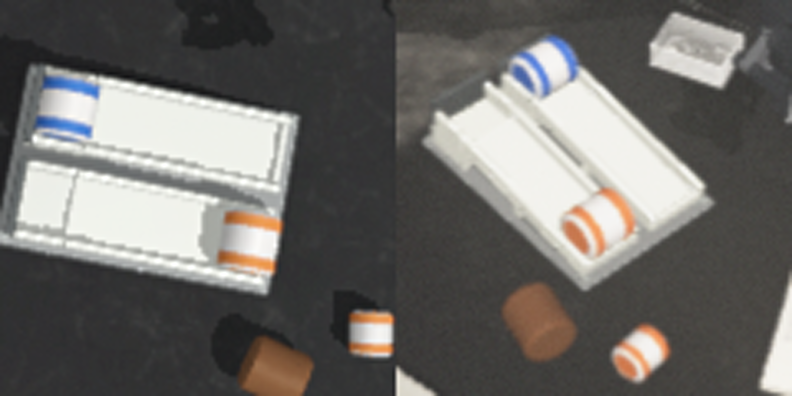

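The blue weight is in the hollow against the stop, at crop (68,105) and measured rack x of about 84 mm. The orange weight is still at its foot at (250,240), the look-alikes in view are undisturbed and the gripper is clear.

```bash
python3 -c "
from station import hand_in;print(hand_in())"
```

```text
the job is handed in; nothing more can be done
None
```

The blue-banded weight is parked in the hollow against the stop, the orange-banded weight is still at the foot of its gutter, the fingers are clear, and the job was handed in at about 11 s of the 42 s allowed.

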